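# Pin the drip dish's handle, lift it and turn its lip to the bowl

### The arm

A 6-joint arm with a two-finger parallel gripper is mounted at the origin on the work surface. World frame = base frame: x ahead of the robot, y to its left, z up, the work surface at z = 0. Lengths are in m, angles in rad, forces in N, time in s.
With the tool pointing down it reaches from about 0.375 to 0.9 m from the base axis. Payload 3.1 kg.
Tool frame: the origin (TCP) lies at the very end of the fingers, on their centre line; the grasp point (between the pads) lies 19 mm behind it; z points along the fingers, y is the direction in which the jaws open and shut (so a half turn about z gives the same grasp; the last joint's range is limited). The gripper opens to 85 mm and grips with 20 to 120 N. Pads are 22 mm wide; open, the fingers measure 114 mm over their backs; the gripper's body (76 mm by 85 mm) begins 54 mm behind the grasp point. The pads swing forward as they close: fully open they stand 13 mm farther back than shut.
Start: joints at [1.117, 0.527, 1.433, -0, 1.181, -0.178], TCP at [0.17, 0.601, 0.231] pointing down, gripper open.
Joint ranges: [-3.08, 3.08], [-0.75, 2.2], [0.22, 2.44], [-1.43, 4.57], [0, 2.65], [-2.85, 2.85]. Speed limits (rad/s): [2.79, 2.79, 3.14, 3.14, 3.14, 3.14].

### API

Orientations are given as a unit quaternion [x, y, z, w].
In Python, from station import robot gives the robot as it stands.
- The arm moves only by the tool move_arm, never from a script. Its argument "moves" is a list of rows, each a list of 3 entries, a list of its own where there are three numbers: the shift along the tool's x, y, z in mm, then the turn about the tool's z in rad, then the closure in counts, from 0 (fully open) to 255 (shut). In form: [[[tx, ty, tz], yaw, jaw], ...]. A call has 1 to 8 rows; each row shifts and turns the pose as measured when the row begins, along the tool's axes as they then stand; what a row does not reach is not made up. A row lasts 1/10 s, in which the tool goes at most 50 mm and 8.59 degrees, less where a joint would pass 70% of its speed; a pose out of reach is approached as far as the arm can. A call with a gripper value outside its range is refused whole. The fingers move at their own pace and stop on an object; "squeeze" is the grip in N (left out, the last holds). Time passes only in rows, so rows that do not move let the fingers close. It gives the time, the measured TCP pose, the force and the opening at its end, in the units of the state.
- robot.state(): the state, without advancing time (a new reading comes with each control period).
- robot.snapshot(name): name is "side" or "top"; returns a dict with "pixels" (400x640x3 uint8, red, green, blue), "K" (3x3 intrinsics, pixels), "dist_coeffs" ([k1, k2, p1, p2, k3] as OpenCV has them; the pictures are not rectified), "R" (3x3) and "t" (3): a world point X has camera coordinates R X + t. Camera axes: x right, y down, z forward; pixel columns grow to the right and rows downward; lengths in m; the calibration is good to about 2 mm. A picture is of the moment at which its call begins. There is no depth.
- robot.close_job(): hands the job in, once; it reports no verdict.
The state is a dict: "clock": time; "joints": joint angles; "joint_vel": joint speeds; "joint_efforts": joint torques, N m; "position": TCP position; "tool_rot": TCP orientation; "ft_force": force on the tool from outside, world axes, zero at the start; "torque": the same for the moment, N m; "gripper_width": opening from 0.0 (shut) to 1.0 (fully open).
Only numpy, scipy, OpenCV 4.12 (cv2) and the standard library are available. Lean on these libraries where they do the work, as an engineer would, in place of code of your own. Each camera call takes 0.05 s, during which the arm holds its last target.

### The job

Push the red-headed pin of the blue drip dish's handle fully home while the dish stands on its board, then take the dish by the top bar of its handle and lift it straight up to about 10 cm above the board. There, turn it a level quarter turn so that its pouring lip points at the side where the green glass bowl stands, keeping the loose steel ball in the middle of the dish all the time. Finish still holding the dish up like that, still and level, and leave the bowl, the jug and the bottle undisturbed.

Things in the scene. Friction and masses are not known exactly. Their poses are not given: they have to be found in the camera images.
- board: Fixed wooden board, 170 (x) x 280 (y) x 12 mm thick, lying on the ledge; the dish stands on its middle. Origin at the centre of its underside (ledge height). At the start the dish's axes are parallel to the board's within 2 degrees. The bowl stands on the board's +y or -y side (it varies), the jug on the other, each about 255 mm from its centre.
- dish: Blue shallow round dish, 160 mm across, rim 30 mm high, about 0.4 kg with its aluminium arch handle, loose. Origin under its centre, level with the underside of its feet; z up, x towards the pouring lip, y along the handle. At y = +-115 mm an aluminium fork (top 30 mm above the origin) holds a blue lug; feet right below it keep the dish from tipping when pushed there.
- well (a point): Middle of the dish's inside, 10 mm above the dish's origin. The inside is flat for 20 mm across, then slopes up at 6 degrees to radius 40 mm and at 14 degrees to the rim.
- grip (a point): Centre of the handle's level top bar, 87 mm above the dish's origin on its axis. The bar is 100 mm long along the dish's y, 14 mm thick along x, 22 mm tall: pinch it from above, fingers closing along the dish's x. Below it is free space down to the ball's top, 46 mm above the dish's origin. The handle's shoulders slope down from the bar's ends to y = +-87 mm.
- lip (a point): Tip of the pouring lip, 100 mm from the dish's axis along its +x, 28 mm above the dish's origin.
- pin_head (a point): Centre of the top of the red pin head (18 mm across, 5 mm thick), 115 mm from the dish's axis on its -y side (the steel pin at +y is already home). It moves down with the pin: 49 mm above the dish's origin at joint 0, 35 mm when home. The handle's leg is 24 mm from the pin's axis.
- pin (a joint): How far the red-headed pin has been pushed down, m: 0 sticking up, 0.014 fully home (hard stop, head on the fork). Starts between 0 and 0.003. Friction about 2.5 N, no spring: it stays where it is pushed.
- ball_center (a point): Centre of the loose steel ball, 36 mm across, 60 g, which rolls freely in the dish; it starts at its middle.
- bowl: Small green glass bowl, 104 mm across, 50 mm high; origin at the centre of its underside. Shows to which side the lip must be turned. Not to be moved.
- jug: White ceramic jug, about 94 mm across plus a handle, 150 mm high; origin at the centre of its underside. Not to be moved.
- bottle: Empty pale translucent plastic bottle with blue cap, 68 mm across, 220 mm high; origin at the centre of its underside. Not to be moved.

How it is judged:
On the way, in this order (a step that is already met when the one before it is completed fails the run):
1. the red-headed pin is home while the dish stands on its board (value of joint pin above 0.0115 m and height (world z) of dish below 0.022 m), for 0.2 s.
2. the dish is lifted clear of the board, level, not yet turned (height (world z) of dish above 0.052 m and angle between dish's own z axis and vertical below 0.12 rad and horizontal distance between dish and board below 0.06 m and angle between the x axis of dish and the x axis of board, either way round below 0.4 rad and contact force between dish and board below 0.1 N), for 0.1 s.
At the end, for the whole second after the job is handed in: Gripper holds the dish still, 55-180 mm above the board, within 60 mm of its middle, level within 7 deg, a quarter turn (within 10 deg) from the board's x axis, lip on the bowl's side; ball at rest within 20 mm of the middle; pin at least 11.5 mm down; dish touches nothing standing there (value of joint pin above 0.0115 m and height (world z) of dish between 0.067 and 0.192 m and horizontal distance between dish and board below 0.06 m and angle between dish's own z axis and vertical below 0.12 rad and angle between the x axis of dish and the y axis of board, either way round below 0.18 rad and horizontal distance between lip and bowl below 0.23 m and horizontal distance between ball_center and dish below 0.02 m and linear speed of ball below 0.04 m/s and height (world z) of ball_center above 0.08 m and linear speed of dish below 0.03 m/s and angular speed of dish below 0.15 rad/s and contact force between the fingers and dish above 2 N and contact force between dish and board below 0.1 N and contact force between dish and bowl below 0.1 N and contact force between dish and jug below 0.1 N and contact force between dish and bottle below 0.1 N); the arm keeps its last pose, push and grip.
It fails at once if the ball rolled more than 32 mm off the dish's middle (horizontal distance between ball_center and dish above 0.032 m).
It fails at once if the dish tipped by more than 14 degrees (angle between dish's own z axis and vertical above 0.25 rad).
It fails at once if the dish was shoved more than 15 mm along or off its board before being lifted (height (world z) of dish below 0.022 m and distance of dish from where it was at the start of the episode above 0.015 m).
It fails at once if the bowl, jug or bottle was moved by more than 20 mm or tipped (distance of any of bowl, jug, bottle from where it was at the start of the episode above 0.02 m or angle between any of bowl, jug, bottle's own z axis and vertical above 0.2 rad).
It also fails if it takes over 58 s, if anything falls off the work surface, if the arm or the gripper's body presses on something with over 40 N, if the wrist force passes 120 N, or if a joint passes its speed limit or range.

## Working session

There is one attempt and no reset: what is moved stays moved. The work goes in short steps, Python scripts to look and compute and a tool call to move; the robot and the scene stay as the last step left them, time stands still between calls to the robot, and variables do not carry over. Pictures are saved under pics/ and viewed, and the job is handed in when it is done.

Besides the shell and the picture viewer there is one more tool, called after ">>>" as a command line: name --argument value ..., lists and objects as JSON in quotes. move_arm: Moves the arm, as the interface text tells. Its arguments: {"type":"object","properties":{"moves":{"type":"array"},"squeeze":{"type":"number"}},"required":["moves"]}

```bash
ls; mkdir -p pics
python3 - <<'E'
from station import robot
import cv2,numpy as np,pickle
print(robot.state())
for n in("side","top"):
    s=robot.snapshot(n); pickle.dump(s,open(n+'.pkl','wb'))
    cv2.imwrite(f'pics/{n}0.png',s['pixels'][:,:,::-1])
    print(n,s['K'],s['dist_coeffs'],s['R'],s['t'],-np.array(s['R']).T@s['t'])
E
```

```text
pics
{'clock': 0.0, 'joints': array([ 1.11650024e+00,  5.28486749e-01,  1.43394303e+00,  6.48690695e-06,
        1.18143813e+00, -1.78514541e-01]), 'joint_vel': array([-4.75841069e-04,  9.63057619e-04,  1.49999581e-03,  6.64700094e-05,
        1.38033170e-03, -1.13525184e-03]), 'joint_efforts': array([-1.07631517e-03, -4.42352343e+01, -1.78026867e+01, -4.06605604e-04,
        8.32035294e-03, -2.65076409e-06]), 'position': array([0.16983111, 0.60070416, 0.23030806]), 'tool_rot': array([ 1.37455348e-01,  9.90507311e-01, -1.08022244e-03, -3.56825835e-04]), 'ft_force': array([0.54834738, 0.12113823, 0.21109708]), 'torque': array([-0.00674805,  0.00864202, -0.00037842]), 'gripper_width': 1.0002414798517392}
side [[361.82326101   0.         319.31188096]
 [  0.         361.82326101 199.81930361]
 [  0.           0.           1.        ]] [-0.04957548  0.          0.          0.          0.        ] [[ 0.84401333 -0.53606992  0.01644816]
 [-0.36371132 -0.59464408 -0.71701638]
 [ 0.39415171  0.599189   -0.69686223]] [-0.42217045  0.36368916  0.75093951] [ 0.19261125 -0.46000197  0.79101639]
top [[502.72216897   0.         311.44849111]
 [  0.         502.72216897 208.25845378]
 [  0.           0.           1.        ]] [-0.07813334  0.          0.          0.          0.        ] [[ 0.02509779 -0.99966861  0.00572536]
 [-0.99254667 -0.02560136 -0.11914559]
 [ 0.11925268 -0.00269239 -0.99286029]] [0.12337527 0.57113964 1.59127616] [0.37402236 0.14224068 1.64725731]
```

View pics/side0.png

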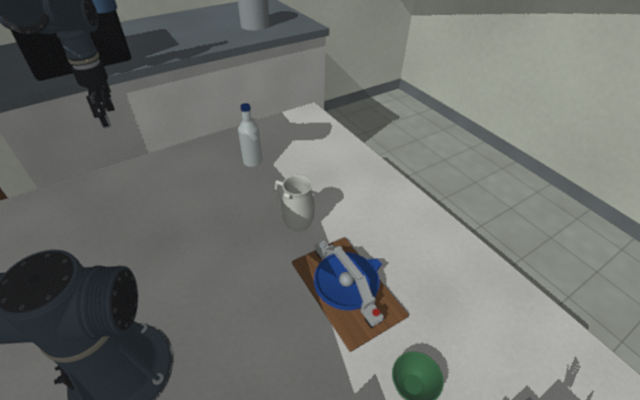

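View pics/top0.png

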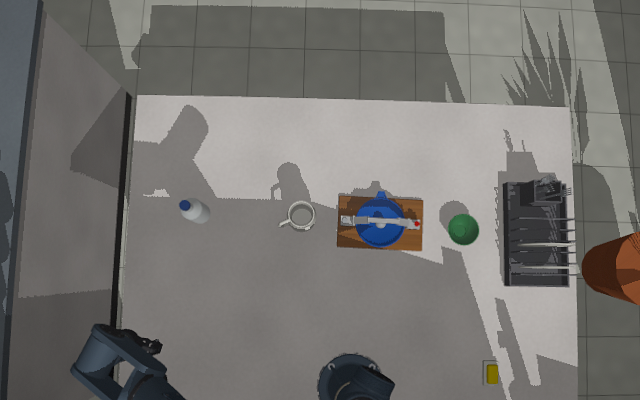

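The top view shows the red pin at about (417,223), the dish at (380,221), the bowl at (463,229), the jug at (300,215) and the bottle at (195,210). In the side view the red pin is at (376,311). Next I'll measure positions.

```bash
cat > h.py <<'E'
import cv2,numpy as np,pickle
from scipy.spatial.transform import Rotation as Rot
def ray(s,uv):
    p=cv2.undistortPoints(np.array(uv,float).reshape(-1,1,2),s['K'],np.array(s['dist_coeffs'])).reshape(-1,2)
    R=np.array(s['R']);c=-R.T@np.array(s['t'])
    return c,np.c_[p,np.ones(len(p))]@R
def onz(s,uv,z):
    c,d=ray(s,uv); return c+d*((z-c[2])/d[:,2])[:,None]
def tri(s1,u1,s2,u2):
    c1,d1=ray(s1,u1);c2,d2=ray(s2,u2);d1=d1[0];d2=d2[0]
    k=np.linalg.lstsq(np.c_[d1,-d2],c2-c1,rcond=None)[0]
    a=c1+k[0]*d1;b=c2+k[1]*d2
    return (a+b)/2,np.linalg.norm(a-b)
def proj(s,X):
    return cv2.projectPoints(np.array(X,float).reshape(-1,1,3),cv2.Rodrigues(np.array(s['R']))[0],np.array(s['t']),s['K'],np.array(s['dist_coeffs']))[0].reshape(-1,2)
def mask(s,lo,hi,roi=None):
    h=cv2.cvtColor(s['pixels'],cv2.COLOR_RGB2HSV)
    m=cv2.inRange(h,np.array(lo),np.array(hi))
    if roi:
        z=np.zeros_like(m);x0,y0,x1,y1=roi;z[y0:y1,x0:x1]=m[y0:y1,x0:x1];m=z
    return m
def cen(m):
    y,x=np.nonzero(m);return np.array([x.mean(),y.mean()]),len(x)
E
python3 - <<'E'
from h import *
S=pickle.load(open('side.pkl','rb'));T=pickle.load(open('top.pkl','rb'))
def red(s,roi):
    return mask(s,(0,140,60),(8,255,255),roi)|mask(s,(172,140,60),(180,255,255),roi)
rs=cen(red(S,(355,295,395,330)));rt=cen(red(T,(405,212,428,235)));print(rs,rt)
print('red',tri(S,rs[0],T,rt[0]),onz(T,rt[0],.06),onz(S,rs[0],.06))
g=cen(mask(T,(45,80,20),(85,255,255),(440,205,485,250)));print('bowl',g,onz(T,g[0],.03))
m=mask(T,(105,120,40),(130,255,255),(340,180,420,260));print('blue',cen(m))
cs=max(cv2.findContours(m,0,2)[0],key=cv2.contourArea);h=cv2.convexHull(cs).reshape(-1,2)
print(h.tolist())
w=mask(T,(5,70,40),(25,255,255),(325,180,435,262));cs=max(cv2.findContours(w|m,0,2)[0],key=cv2.contourArea)
print('board rect',cv2.minAreaRect(cs)); print(onz(T,cv2.boxPoints(cv2.minAreaRect(cs)),.012))
for n,s,r in(('top',T,(330,180,430,260)),('side',S,(285,230,415,355))):
    x0,y0,x1,y1=r;cv2.imwrite(f'pics/{n}0z.png',cv2.resize(s['pixels'][y0:y1,x0:x1,::-1],None,fx=4.5 if n=='side' else 7,fy=4.5 if n=='side' else 7,interpolation=2))
E
```

```text
(array([376.125, 311.625]), 40) (array([416.66666667, 223.27777778]), 18)
red (array([ 0.52421749, -0.1976041 ,  0.05948228]), np.float64(0.0023319691655330596)) [[ 0.52516154 -0.19814486  0.06      ]] [[ 0.52291099 -0.19726585  0.06      ]]
bowl (array([463.01211306, 229.13728129]), 743) [[ 0.5125921  -0.35681381  0.03      ]]
blue (array([379.81835443, 221.46265823]), 1580)
[[374, 223], [395, 224], [403, 226], [404, 227], [403, 230], [400, 236], [394, 242], [391, 244], [385, 246], [374, 246], [371, 245], [367, 243], [363, 240], [362, 239], [359, 235], [357, 231], [356, 228], [356, 224], [369, 223]]
board rect ((380.0000305175781, 220.0), (84.7611083984375, 58.21974563598633), 2.7263107299804688)
[[ 0.4455736   0.05395396  0.012     ]
 [ 0.63695021  0.04853067  0.012     ]
 [ 0.63099349 -0.23193087  0.012     ]
 [ 0.43900008 -0.22269066  0.012     ]]
```

View pics/top0z.png

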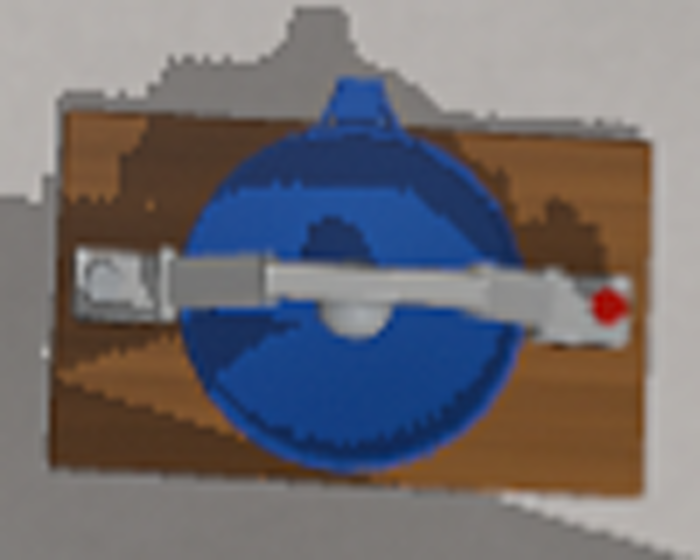

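View pics/side0z.png

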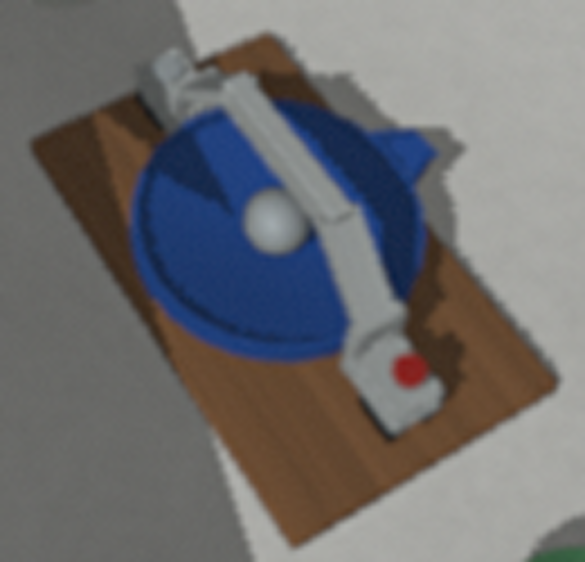

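Run:
```python
from h import *
S=pickle.load(open('side.pkl','rb'));T=pickle.load(open('top.pkl','rb'))
f=lambda p:np.array(p,float)/7+[330,180]-.43
b=onz(T,f([(62,110),(652,140),(643,495),(50,468)]),.012);print('board',b,b.mean(0))
d=b[0]-b[1]+b[3]-b[2];print('board y yaw-90 deg',np.degrees(np.arctan2(d[1],d[0]))-90)
bar=onz(T,f([(265,278),(480,286)]),.110);print('bar',bar,bar.mean(0))
print('lip',onz(T,f([(360,80)]),.040)); print('pin home',onz(T,f([(100,283)]),.047))
rim=onz(T,f([(185,290),(522,290),(352,470)]),.042);print('rim',rim)
# side
g=lambda p:np.array(p,float)/4.5+[285,230]-.4
bs=onz(S,g([(33,145),(272,35),(557,385),(295,547)]),.012);print('boardS',bs,bs.mean(0))
bar=onz(S,g([(243,85),(338,212)]),.110);print('barS',bar,bar.mean(0))
print('ball', tri(S,g([(276,221)]),T,f([(355,303)])))
print('jug',onz(T,[(301,216)],.15),'bottle',onz(T,[(185,205)],.22))
print('bowlS',onz(S,[(418,377)],.03))
```

```text
board [[ 0.61567666  0.05019858  0.012     ]
 [ 0.6087704  -0.22853193  0.012     ]
 [ 0.44166797 -0.22426169  0.012     ]
 [ 0.44766552  0.05259678  0.012     ]] [ 0.52844514 -0.08749957  0.012     ]
board y yaw-90 deg -1.330481655145718
bar [[ 0.5289466  -0.03496828  0.11      ]
 [ 0.52779814 -0.12991881  0.11      ]] [ 0.52837237 -0.08244355  0.11      ]
lip [[ 0.62920947 -0.08605823  0.04      ]]
pin home [[0.53108346 0.03329836 0.047     ]]
rim [[ 0.52934023 -0.0061114   0.042     ]
 [ 0.53323774 -0.16138545  0.042     ]
 [ 0.44874771 -0.08373618  0.042     ]]
boardS [[ 0.44659946  0.05012455  0.012     ]
 [ 0.61383008  0.04498644  0.012     ]
 [ 0.60331583 -0.22793152  0.012     ]
 [ 0.43707867 -0.22426626  0.012     ]] [ 0.52520601 -0.0892717   0.012     ]
barS [[ 0.52792135 -0.03850881  0.11      ]
 [ 0.52286075 -0.12872177  0.11      ]] [ 0.52539105 -0.08361529  0.11      ]
ball (array([ 0.52420988, -0.08361376,  0.04340934]), np.float64(0.002207051679878606))
jug [[0.52971466 0.1688673  0.15      ]] bottle [[0.54550876 0.5016384  0.22      ]]
bowlS [[ 0.51692268 -0.34783865  0.03      ]]
```

>>> move_arm --moves '[[[0,0,0],0.148,255],[[0,0,0],0.148,255],[[0,0,0],0.148,255],[[0,0,0],0.148,255],[[0,0,0],0.148,255],[[0,0,0],0.148,255],[[0,0,0],0.148,255],[[0,0,0],0.148,255]]' --squeeze 40

```text
clock: 0.9
position: [0.1683, 0.5976, 0.2255]
tool_rot: [0.674, 0.738, -0.006, 0.002]
ft_force: [0.0, 0.3, -0.4]
gripper_width: -0.001
```

```bash
cat >> h.py <<'E'
def tgt(p):
    from station import robot
    st=robot.state();R=Rot.from_quat(st['tool_rot']).as_matrix()
    y=np.degrees(np.arctan2(R[1,1],R[0,1]))
    print('clk %.2f'%st['clock'],'pos',st['position'].round(4),'yaw_y %.2f'%y,'tilt %.2f'%np.degrees(np.arccos(-R[2,2])),'F',st['ft_force'].round(2),'w %.3f'%st['gripper_width'],'j6 %.2f'%st['joints'][5])
    print('tool shift mm',(R.T@(np.array(p)-st['position'])*1000).round(1))
E
python3 -c "
from h import *
tgt([.524,-.199,.2])"
```

```text
clk 0.90 pos [0.1683 0.5976 0.2255] yaw_y 5.20 tilt 0.72 F [ 0.02  0.32 -0.35] w -0.001 j6 1.03
tool shift mm [-825.3  282.1   32.5]
```

>>> move_arm --moves '[[[-38,13,-1],0.058,255],[[-38,13,-1],0.058,255],[[-38,16,-1],0,255],[[-38,16,-1],0,255],[[-38,16,-1],0,255],[[-38,16,-1],0,255],[[-38,16,-1],0,255],[[-38,16,-1],0,255]]'

```text
clock: 1.7
position: [0.2889, 0.286, 0.2329]
tool_rot: [0.715, 0.699, -0.007, 0.002]
ft_force: [0.0, 0.6, 0.1]
gripper_width: -0.001
```

>>> move_arm --moves '[[[-38,16,-1],0,255],[[-38,16,-1],0,255],[[-38,16,-1],0,255],[[-38,16,-1],0,255],[[-38,16,-1],0,255],[[-38,16,-1],0,255],[[-38,16,-1],0,255],[[0,0,0],0,255]]'

```text
clock: 2.5
position: [0.399, 0.0018, 0.2428]
tool_rot: [0.717, 0.697, -0.006, 0.004]
ft_force: [-0.5, 1.3, -0.1]
gripper_width: -0.0
```

```bash
python3 -c "
from h import *
tgt([.524,-.199,.2])"
```

```text
clk 2.50 pos [0.399  0.0018 0.2428] yaw_y -1.60 tilt 0.80 F [-0.53  1.3  -0.1 ] w -0.000 j6 -0.23
tool shift mm [-196.6  130.7   45.2]
```

>>> move_arm --moves '[[[-30,20,0],0,255],[[-30,20,0],0,255],[[-30,20,2],0,255],[[-30,20,2],0,255],[[-30,20,5],0,255],[[-25,17,5],0,255],[[-18,12,5],0,255],[[0,0,0],0,255]]'

```text
clock: 3.3
position: [0.5224, -0.198, 0.221]
tool_rot: [0.717, 0.697, -0.007, -0.001]
ft_force: [-0.3, 0.0, -0.3]
gripper_width: 0.004
```

```bash
python3 -c "
from h import *
tgt([.524,-.199,.11])"
```

```text
clk 3.30 pos [ 0.5224 -0.198   0.221 ] yaw_y -1.64 tilt 0.77 F [-0.26  0.01 -0.27] w 0.004 j6 -0.52
tool shift mm [-1.00e-01  2.80e+00  1.11e+02]
```

>>> move_arm --moves '[[[0,2,25],0,255],[[0,0,30],0,255],[[0,0,30],0,255],[[0,0,20],0,255],[[0,0,15],0,255],[[0,0,5],0,255],[[0,0,0],0,255]]'

```text
clock: 4.0
position: [0.5189, -0.1882, 0.0926]
tool_rot: [0.716, 0.698, -0.007, -0.006]
ft_force: [0.2, -0.0, 0.1]
gripper_width: 0.002
```

```bash
python3 -c "
from h import *
tgt([.524,-.199,.061])
from station import robot
for n,r in(('side',(300,200,440,360)),('top',(330,170,490,270))):
    s=robot.snapshot(n);pickle.dump(s,open(n+'1.pkl','wb'));x0,y0,x1,y1=r
    cv2.imwrite(f'pics/{n}1.png',cv2.resize(s['pixels'][y0:y1,x0:x1,::-1],None,fx=3.7,fy=3.7,interpolation=2))
"
```

```text
clk 4.00 pos [ 0.5189 -0.1882  0.0926] yaw_y -1.39 tilt 1.02 F [ 0.16 -0.02  0.05] w 0.002 j6 -0.51
tool shift mm [-10.6   6.   31.5]
```

View pics/side1.png

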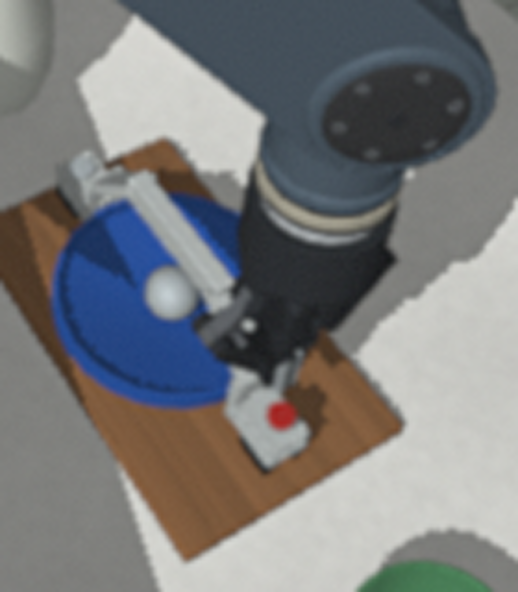

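View pics/top1.png

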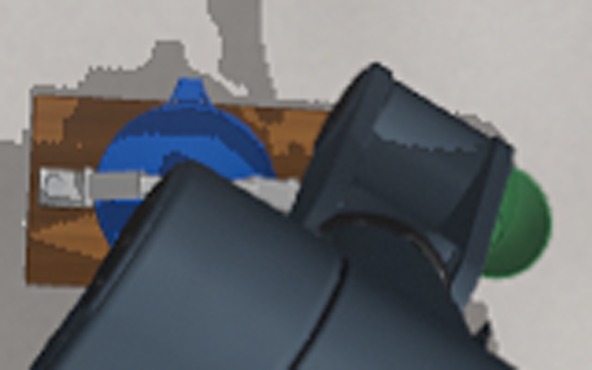

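The side view shows the shut fingers above the red head (head at crop position 282,415), with the dish, ball and handle unchanged. The TCP drifted 10 mm on the way down, so I'll correct that at this height and then go down in small steps.

>>> move_arm --moves '[[[-8,4,0],0,255],[[-3,2,0],0,255],[[-1,1,3],0,255],[[0,0,3],0,255],[[0,0,3],0,255],[[0,0,0],0,255]]'

```text
clock: 4.7
position: [0.5292, -0.2039, 0.0874]
tool_rot: [0.716, 0.698, -0.005, -0.001]
ft_force: [-0.1, -0.3, -1.0]
gripper_width: -0.0
```

```bash
python3 -c "
from h import *
tgt([.524,-.200,.061])"
```

```text
clk 4.70 pos [ 0.5292 -0.2039  0.0874] yaw_y -1.44 tilt 0.63 F [-0.12 -0.34 -1.03] w -0.000 j6 -0.52
tool shift mm [ 4.  -5.1 26.4]
```

>>> move_arm --moves '[[[2,-3,3],0,255],[[1,-1,3],0,255],[[0,0,3],0,255],[[0,0,3],0,255],[[0,0,0],0,255]]'

```text
clock: 5.2
position: [0.524, -0.1999, 0.0738]
tool_rot: [0.716, 0.698, -0.006, -0.002]
ft_force: [0.6, 0.1, 0.2]
gripper_width: -0.004
```

```bash
python3 -c "
from h import *
tgt([.524,-.200,.061])"
```

```text
clk 5.20 pos [ 0.524  -0.1999  0.0738] yaw_y -1.43 tilt 0.68 F [0.6  0.06 0.22] w -0.004 j6 -0.52
tool shift mm [-0.1  0.2 12.8]
```

>>> move_arm --moves '[[[0,0,2],0,255],[[0,0,2],0,255],[[0,0,2],0,255],[[0,0,2],0,255],[[0,0,0],0,255]]'

```text
clock: 5.7
position: [0.5242, -0.2001, 0.0651]
tool_rot: [0.716, 0.698, -0.006, -0.002]
ft_force: [-0.6, -0.3, -0.5]
gripper_width: -0.004
```

```bash
python3 -c "
from h import *
tgt([.524,-.200,.047])"
```

```text
clk 5.70 pos [ 0.5242 -0.2001  0.0651] yaw_y -1.42 tilt 0.67 F [-0.61 -0.31 -0.54] w -0.004 j6 -0.52
tool shift mm [ 0.2  0.  18.1]
```

>>> move_arm --moves '[[[0,0,2],0,255],[[0,0,2],0,255],[[0,0,2],0,255],[[0,0,2],0,255],[[0,0,2],0,255]]'

```text
clock: 6.2
position: [0.5244, -0.2003, 0.055]
tool_rot: [0.716, 0.698, -0.005, -0.001]
ft_force: [-0.8, 0.9, 1.9]
gripper_width: -0.002
```

```bash
python3 -c "
from h import *
tgt([.524,-.200,.047])"
```

```text
clk 6.20 pos [ 0.5244 -0.2003  0.055 ] yaw_y -1.43 tilt 0.63 F [-0.84  0.9   1.87] w -0.002 j6 -0.52
tool shift mm [ 0.3 -0.4  8. ]
```

Contact at about 2 N, which matches the pin's friction. I'll keep pushing.

>>> move_arm --moves '[[[0,0,2],0,255],[[0,0,2],0,255],[[0,0,2],0,255]]'

```text
clock: 6.5
position: [0.5244, -0.2003, 0.049]
tool_rot: [0.716, 0.698, -0.005, -0.001]
ft_force: [-0.5, 1.1, 3.1]
gripper_width: 0.001
```

>>> move_arm --moves '[[[0,0,1.5],0,255],[[0,0,1],0,255]]'

```text
clock: 6.7
position: [0.5245, -0.2003, 0.0469]
tool_rot: [0.716, 0.698, -0.005, -0.001]
ft_force: [-2.8, 1.3, 14.8]
gripper_width: -0.003
```

The force jumped to 15 N at z = 0.0469, exactly the expected home height. I'll hold briefly, then retreat.

>>> move_arm --moves '[[[0,0,0.5],0,255],[[0,0,0.5],0,255],[[0,0,0.5],0,255]]'

```text
clock: 7.0
position: [0.5244, -0.2003, 0.047]
tool_rot: [0.716, 0.698, -0.005, -0.001]
ft_force: [-1.5, -0.0, 6.4]
gripper_width: 0.004
```

>>> move_arm --moves '[[[0,0,-4],0,255],[[0,0,-8],0,255],[[0,0,-15],0,255],[[0,0,-20],0,255],[[0,0,-20],0,255],[[0,0,-20],0,255],[[0,0,-20],0,0],[[0,0,-20],0,0]]'

```text
clock: 7.8
position: [0.5237, -0.1986, 0.1766]
tool_rot: [0.716, 0.698, -0.006, -0.004]
ft_force: [0.2, -0.1, 0.1]
gripper_width: 0.332
```

>>> move_arm --moves '[[[8,0,-10],0,0],[[15,0,-10],0,0],[[20,0,-5],0,0],[[20,0,0],0,0],[[20,0,0],0,0],[[15,0,0],0,0],[[8,0,0],0,0],[[0,0,0],0,0]]'

```text
clock: 8.6
position: [0.5257, -0.0828, 0.2046]
tool_rot: [0.715, 0.699, -0.006, -0.004]
ft_force: [0.1, -0.9, -0.0]
gripper_width: 0.996
```

```bash
python3 -c "
from h import *
tgt([.527,-.083,.15])
from station import robot
for n,r in(('side',(270,150,420,350)),('top',(330,170,490,270))):
    s=robot.snapshot(n);pickle.dump(s,open(n+'2.pkl','wb'));x0,y0,x1,y1=r
    cv2.imwrite(f'pics/{n}2.png',cv2.resize(s['pixels'][y0:y1,x0:x1,::-1],None,fx=3,fy=3,interpolation=2))
def red(s,roi): return mask(s,(0,140,60),(8,255,255),roi)|mask(s,(172,140,60),(180,255,255),roi)
for n,r in(('side',(355,295,395,330)),('top',(405,212,428,235))):
    s=pickle.load(open(n+'2.pkl','rb'))
    try:
        c=cen(red(s,r));print(n,c,onz(s,c[0],.047))
    except Exception as e: print(n,e)
"
```

```text
clk 8.60 pos [ 0.5257 -0.0828  0.2046] yaw_y -1.36 tilt 0.83 F [ 0.11 -0.94 -0.01] w 0.996 j6 -0.33
tool shift mm [-0.   2.1 54.6]
side (array([374.93548387, 314.41935484]), 31) [[ 0.52219286 -0.19657463  0.047     ]]
top (array([415.35714286, 223.71428571]), 14) [[ 0.52488866 -0.19669893  0.047     ]]
```

View pics/side2.png

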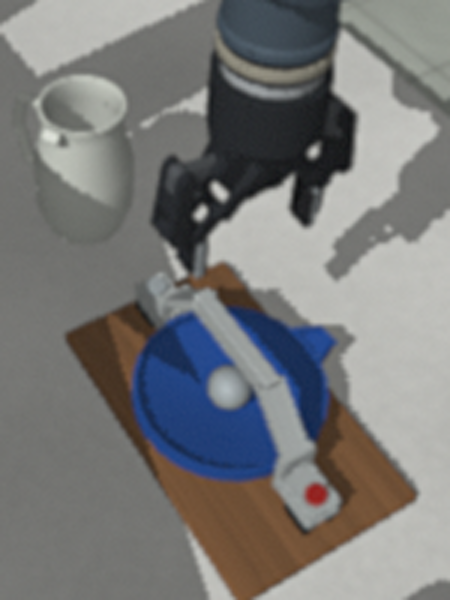

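The side view shows the red head flat on its fork (crop 317,494), the ball in the middle and the dish in place. With z = 0.047 the two views agree to within about 3 mm. I'll go down for the grasp.

>>> move_arm --moves '[[[0,1,12],0,0],[[0,0,15],0,0],[[0,0,15],0,0],[[0,0,12],0,0],[[0,0,8],0,0],[[0,0,0],0,0]]'

```text
clock: 9.3
position: [0.5269, -0.0894, 0.1369]
tool_rot: [0.718, 0.696, -0.006, -0.003]
ft_force: [-0.6, 0.3, -0.1]
gripper_width: 1.001
```

```bash
python3 -c "
from h import *
tgt([.527,-.083,.079])"
```

```text
clk 9.30 pos [ 0.5269 -0.0894  0.1369] yaw_y -1.81 tilt 0.81 F [-0.57  0.29 -0.1 ] w 1.001 j6 -0.33
tool shift mm [ 6.6  0.7 57.9]
```

>>> move_arm --moves '[[[4,0,5],0,0],[[2,0,6],0,0],[[0,0,8],0,0],[[0,0,8],0,0],[[0,0,6],0,0],[[0,0,5],0,0],[[0,0,0],0,0]]'

```text
clock: 10.0
position: [0.5275, -0.0839, 0.0962]
tool_rot: [0.718, 0.696, -0.006, -0.002]
ft_force: [-0.4, -0.2, -0.1]
gripper_width: 0.998
```

```bash
python3 -c "
from h import *
tgt([.527,-.083,.079])"
```

```text
clk 10.00 pos [ 0.5275 -0.0839  0.0962] yaw_y -1.85 tilt 0.71 F [-0.36 -0.16 -0.1 ] w 0.998 j6 -0.32
tool shift mm [ 0.9 -0.4 17.2]
```

>>> move_arm --moves '[[[1,-0.5,5],0,0],[[0,0,5],0,0],[[0,0,4],0,0],[[0,0,2],0,60],[[0,0,1],0,110],[[0,0,0],0,150],[[0,0,0],0,150]]'

```text
clock: 10.7
position: [0.5274, -0.0831, 0.0781]
tool_rot: [0.718, 0.696, -0.006, -0.002]
ft_force: [0.3, -0.1, 0.4]
gripper_width: 0.41
```

```bash
python3 -c "
from h import *
tgt([.527,-.083,.079])
from station import robot
for n,r in(('side',(270,150,420,350)),):
    s=robot.snapshot(n);pickle.dump(s,open(n+'3.pkl','wb'));x0,y0,x1,y1=r
    cv2.imwrite(f'pics/{n}3.png',cv2.resize(s['pixels'][y0:y1,x0:x1,::-1],None,fx=3,fy=3,interpolation=2))
"
```

```text
clk 10.70 pos [ 0.5274 -0.0831  0.0781] yaw_y -1.85 tilt 0.66 F [ 0.26 -0.07  0.41] w 0.410 j6 -0.32
tool shift mm [ 0.1 -0.4 -0.9]
```

View pics/side3.png

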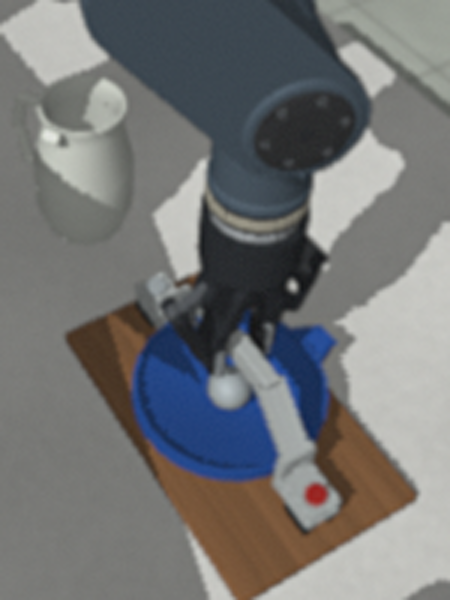

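The fingers straddle the bar, and the ball (crop 230,388) and pin are unchanged. I'll close gradually.

>>> move_arm --moves '[[[0,0,0],0,175],[[0,0,0],0,190],[[0,0,0],0,200],[[0,0,0],0,210],[[0,0,0],0,220],[[0,0,0],0,230],[[0,0,0],0,255],[[0,0,0],0,255]]' --squeeze 70

```text
clock: 11.55
position: [0.5273, -0.0831, 0.0788]
tool_rot: [0.718, 0.696, -0.005, -0.001]
ft_force: [-0.9, 0.7, 0.3]
gripper_width: 0.151
```

```bash
python3 -c "
from h import *
tgt([.527,-.083,.079])
from station import robot
for n,r in(('side',(270,150,420,350)),):
    s=robot.snapshot(n);pickle.dump(s,open(n+'4.pkl','wb'));x0,y0,x1,y1=r
    cv2.imwrite(f'pics/{n}4.png',cv2.resize(s['pixels'][y0:y1,x0:x1,::-1],None,fx=3,fy=3,interpolation=2))
"
```

```text
clk 11.55 pos [ 0.5273 -0.0831  0.0788] yaw_y -1.84 tilt 0.63 F [-0.92  0.68  0.27] w 0.151 j6 -0.32
tool shift mm [ 0.1 -0.3 -0.2]
```

View pics/side4.png

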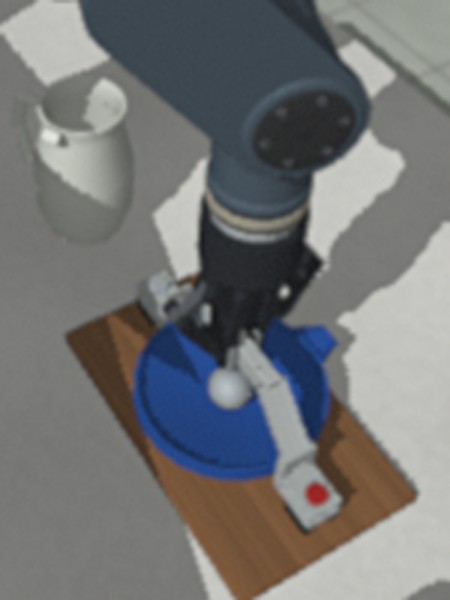

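The bar is gripped (opening 0.151, about 13 mm) and the ball is centred. I'll lift slowly.

>>> move_arm --moves '[[[0,0,-1],0,255],[[0,0,-2],0,255],[[0,0,-2],0,255],[[0,0,-3],0,255],[[0,0,-3],0,255],[[0,0,-3],0,255],[[0,0,-3],0,255],[[0,0,-3],0,255]]'

```text
clock: 12.4
position: [0.5252, -0.082, 0.0975]
tool_rot: [0.718, 0.696, -0.007, -0.005]
ft_force: [0.2, -0.0, -5.3]
gripper_width: 0.152
```

```bash
python3 -c "
from h import *
tgt([.527,-.083,.179])
from station import robot
for n,r in(('side',(270,150,420,350)),):
    s=robot.snapshot(n);pickle.dump(s,open(n+'5.pkl','wb'));x0,y0,x1,y1=r
    cv2.imwrite(f'pics/{n}5.png',cv2.resize(s['pixels'][y0:y1,x0:x1,::-1],None,fx=3,fy=3,interpolation=2))
"
```

```text
clk 12.40 pos [ 0.5252 -0.082   0.0975] yaw_y -1.86 tilt 0.93 F [ 0.16 -0.04 -5.28] w 0.152 j6 -0.32
tool shift mm [ -1.2   0.5 -81.5]
```

View pics/side5.png

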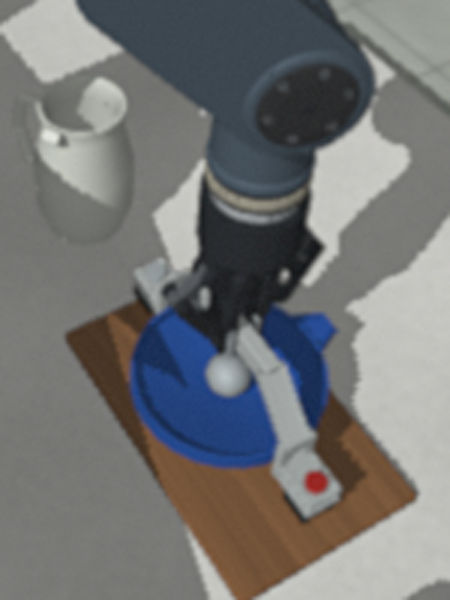

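The dish is lifted level with a 5.3 N load, and the ball is still at the middle. I'll continue.

>>> move_arm --moves '[[[0,0,-3],0,255],[[0,0,-4],0,255],[[0,0,-4],0,255],[[0,0,-4],0,255],[[0,0,-4],0,255],[[0,0,-4],0,255],[[0,0,-4],0,255],[[0,0,-4],0,255]]'

```text
clock: 13.25
position: [0.5256, -0.0819, 0.1317]
tool_rot: [0.718, 0.696, -0.007, -0.004]
ft_force: [-0.4, 0.1, -5.7]
gripper_width: 0.153
```

>>> move_arm --moves '[[[0,0,-4],0,255],[[0,0,-4],0,255],[[0,0,-4],0,255],[[0,0,-4],0,255],[[0,0,-4],0,255],[[0,0,-4],0,255],[[0,0,-4],0,255],[[0,0,-3],0,255]]'

```text
clock: 14.05
position: [0.5258, -0.0816, 0.1655]
tool_rot: [0.718, 0.696, -0.007, -0.004]
ft_force: [0.3, 0.1, -5.5]
gripper_width: 0.153
```

```bash
python3 -c "
from h import *
tgt([.527,-.083,.179])
from station import robot
for n,r in(('side',(270,130,420,330)),):
    s=robot.snapshot(n);pickle.dump(s,open(n+'6.pkl','wb'));x0,y0,x1,y1=r
    cv2.imwrite(f'pics/{n}6.png',cv2.resize(s['pixels'][y0:y1,x0:x1,::-1],None,fx=3,fy=3,interpolation=2))
"
```

```text
clk 14.05 pos [ 0.5258 -0.0816  0.1655] yaw_y -1.85 tilt 0.92 F [ 0.28  0.1  -5.54] w 0.153 j6 -0.32
tool shift mm [ -1.4   1.  -13.5]
```

View pics/side6.png

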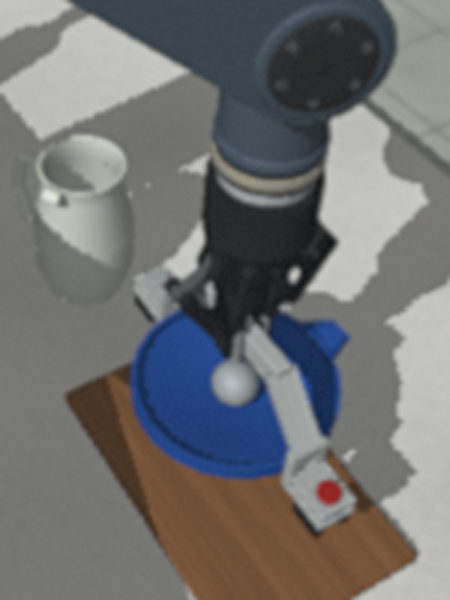

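>>> move_arm --moves '[[[0,0,-3],0,255],[[0,0,-3],0,255],[[0,0,-2],0,255],[[0,0,-1],0,255],[[0,0,-1],0.01,255],[[0,0,0],0.02,255],[[0,0,-0.5],0.03,255],[[0,0,-0.5],0.04,255]]'

```text
clock: 14.9
position: [0.5257, -0.0815, 0.1775]
tool_rot: [0.754, 0.656, -0.007, -0.004]
ft_force: [0.7, -0.1, -5.3]
gripper_width: 0.153
```

>>> move_arm --moves '[[[0,0,-0.5],0.05,255],[[0,0,-0.5],0.05,255],[[0,0,-0.5],0.05,255],[[0,0,-0.5],0.05,255],[[0,0,-0.5],0.05,255],[[0,0,-0.5],0.05,255],[[0,0,-0.5],0.05,255],[[0,0,-0.5],0.05,255]]'

```text
clock: 15.7
position: [0.5249, -0.0812, 0.1804]
tool_rot: [0.876, 0.483, -0.009, -0.004]
ft_force: [-1.1, 0.3, -5.1]
gripper_width: 0.152
```

```bash
python3 -c "
from h import *
tgt([.527,-.083,.179])
from station import robot
for n,r in(('side',(270,130,420,330)),):
    s=robot.snapshot(n);pickle.dump(s,open(n+'7.pkl','wb'));x0,y0,x1,y1=r
    cv2.imwrite(f'pics/{n}7.png',cv2.resize(s['pixels'][y0:y1,x0:x1,::-1],None,fx=3,fy=3,interpolation=2))
"
```

```text
clk 15.70 pos [ 0.5249 -0.0812  0.1804] yaw_y -32.27 tilt 1.10 F [-1.05  0.25 -5.09] w 0.152 j6 0.21
tool shift mm [-0.4  2.8  1.3]
```

View pics/side7.png

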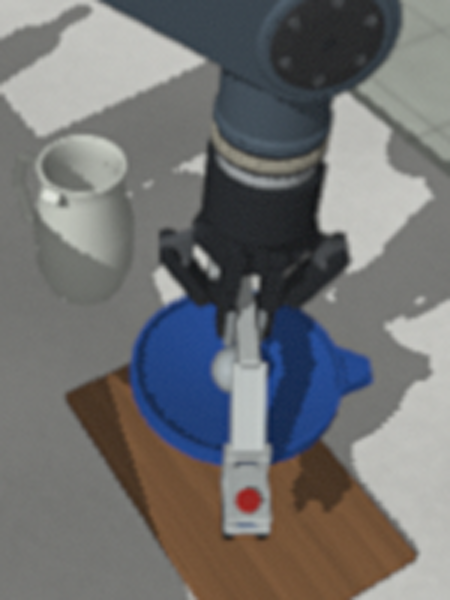

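It is turning the right way and stays level with the ball in the dish.

>>> move_arm --moves '[[[0,0,0],0.05,255],[[0,0,0],0.05,255],[[0,0,0],0.05,255],[[0,0,0],0.05,255],[[0,0,0],0.05,255],[[0,0,0],0.05,255],[[0,0,0],0.05,255],[[0,0,0],0.05,255]]'

```text
clock: 16.55
position: [0.5243, -0.081, 0.1794]
tool_rot: [0.956, 0.292, -0.01, -0.003]
ft_force: [0.4, -0.1, -4.1]
gripper_width: 0.15
```

>>> move_arm --moves '[[[0,0,0],0.05,255],[[0,0,0],0.05,255],[[0,0,0],0.05,255],[[0,0,0],0.05,255],[[0,0,0],0.05,255],[[0,0,0],0.05,255],[[0,0,0],0.05,255],[[0,0,0],0.05,255]]'

```text
clock: 17.35
position: [0.5239, -0.0809, 0.1783]
tool_rot: [0.996, 0.088, -0.011, -0.001]
ft_force: [0.5, -0.7, -4.3]
gripper_width: 0.156
```

```bash
python3 -c "
from h import *
tgt([.527,-.083,.179])"
```

```text
clk 17.35 pos [ 0.5239 -0.0809  0.1783] yaw_y -79.85 tilt 1.28 F [ 0.52 -0.66 -4.33] w 0.156 j6 1.04
tool shift mm [ 2.7  2.7 -0.7]
```

Remaining: 11.7° (0.2 rad).

>>> move_arm --moves '[[[0,0,0],0.05,255],[[0,0,0],0.04,255],[[0,0,0],0.04,255],[[0,0,0],0.03,255],[[0,0,0],0.02,255],[[0,0,0],0.01,255],[[0,0,0],0,255],[[0,0,0],0,255]]'

```text
clock: 18.15
position: [0.5235, -0.0808, 0.1775]
tool_rot: [1.0, -0.01, -0.012, 0.0]
ft_force: [-0.1, 0.4, -4.7]
gripper_width: 0.154
```

>>> move_arm --moves '[[[0,0,0],0,255],[[0,0,0],0,255],[[0,0,0],0,255],[[0,0,0],0,255],[[0,0,0],0,255],[[0,0,0],0,255],[[0,0,0],0,255],[[0,0,0],0,255]]'

```text
clock: 18.95
position: [0.5236, -0.0808, 0.1776]
tool_rot: [1.0, -0.01, -0.012, 0.0]
ft_force: [0.4, -0.2, -4.9]
gripper_width: 0.156
```

```bash
python3 -c "
from h import *
tgt([.527,-.083,.179])
from station import robot
print(robot.state()['joint_vel'].round(4))
for n,r in(('side',(270,130,450,400)),('top',(280,150,500,290))):
    s=robot.snapshot(n);pickle.dump(s,open(n+'8.pkl','wb'));x0,y0,x1,y1=r
    k=2.2 if n=='side' else 3
    cv2.imwrite(f'pics/{n}8.png',cv2.resize(s['pixels'][y0:y1,x0:x1,::-1],None,fx=k,fy=k,interpolation=2))
"
```

```text
clk 18.95 pos [ 0.5236 -0.0808  0.1776] yaw_y -91.10 tilt 1.34 F [ 0.44 -0.24 -4.89] w 0.156 j6 1.24
tool shift mm [ 3.4  2.1 -1.5]
[-0.0014 -0.0003  0.0011 -0.0009  0.0008 -0.001 ]
```

View pics/side8.png

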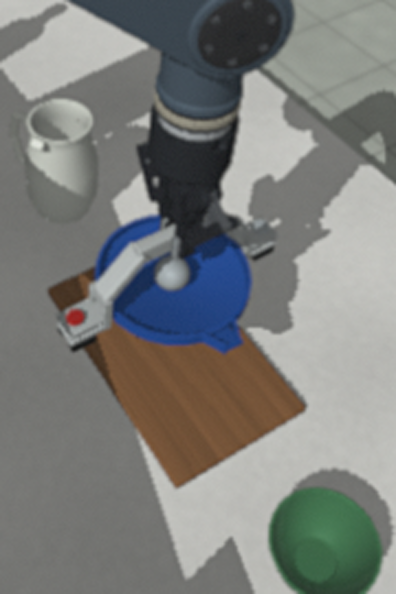

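View pics/top8.png

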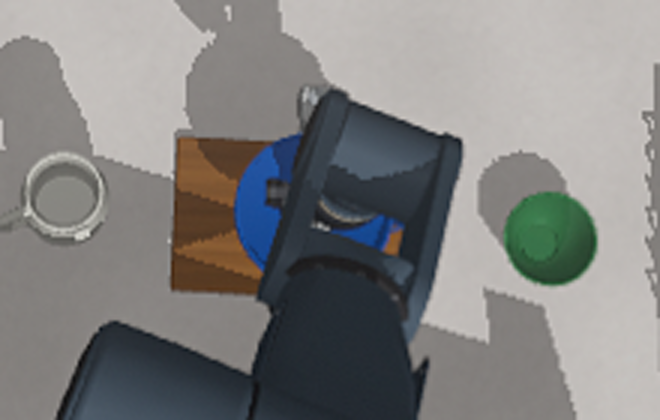

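The side view shows the lip at about crop (228,340), pointing at the bowl, with the ball at (173,272) and the red pin at (75,317). I'll run one numeric check on level, ball and pin.

Run:
```python
from h import *
from station import robot
S=pickle.load(open('side8.pkl','rb'));S2=robot.snapshot('side')
dz=.1776-.0668; c=np.array([.5236,-.0808,dz]);a=np.radians(-91.1+0.3)
R=Rot.from_euler('z',a).as_matrix()
for n,p in(('pin',(0,-.115,.035)),('lip',(.1,0,.028)),('ball',(0,0,.028))):print(n,proj(S,c+R@np.array(p)))
for s in(S,S2):
    m=mask(s,(0,140,60),(8,255,255),(285,260,325,290))|mask(s,(172,140,60),(180,255,255),(285,260,325,290));print('red',cen(m))
    m=mask(s,(0,0,90),(180,70,255),(338,244,360,264))
    n,l,st,ce=cv2.connectedComponentsWithStats(m)
    for i in range(1,n):
        if st[i,4]>30: print('ballcand',st[i],ce[i])
print(onz(S,[(270+173/2.2,130+272/2.2)],dz+.028))
```

```text
pin [[303.95867509 274.40748892]]
lip [[375.76765246 286.93715631]]
ball [[348.38439761 253.99198119]]
red (array([303.78378378, 273.89189189]), 37)
ballcand [338 244  18  18 212] [347.25471698 252.78301887]
red (array([303.78378378, 273.89189189]), 37)
ballcand [338 244  18  18 211] [347.25592417 252.81042654]
[[ 0.52466564 -0.08028773  0.1388    ]]
```

The pin, lip and ball match the level, turned prediction to within about 2 px, and nothing moves between frames.

Run:
```python
from station import robot
robot.close_job();s=robot.state();print(s['clock'],s['position'],s['ft_force'],s['gripper_width'])
```

```text
the job is handed in; nothing more can be done
the job is handed in; nothing more can be done
```

I pushed the pin home, lifted the dish by its top bar and turned it a level quarter turn toward the bowl. I then handed the job in with the arm holding it there. No verdict came back.

- **Pin:** The push force jumped to about 15 N with the fingertips at z = 0.047 m, exactly the home height. In the pictures the red head then sat where a fully pushed pin should be.
- **Lift and turn:** The dish hangs about 10 cm above the board, at z about 0.111 m. The tool angle shows a turn of about 89° with the tool tilted 1.3°, and the lip points at the bowl on the -y side. By my estimate the lip is about 17 cm from the bowl.
- **Last checks:** The pin in the final side picture lies within about 1 px of the position calculated for a level, turned dish. The lip, read by eye, is within about 2 px. The ball was within about 2 mm of the middle. The pin and ball did not move between two pictures, and the load was a steady 4.9 N.
- **Surroundings:** The bowl and jug look untouched in the final pictures. I did not check the bottle again, but the arm never came near it.
- **Disagreements:** The two cameras differ by 2–3 mm in x, and I used their mean. The arm drifted up to 10 mm on quick descents; I corrected this before touching anything.

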